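# Start up the wet grindstone from its switch pods

## Robot

A 6-joint arm with a two-finger parallel gripper is mounted at the origin on the work surface. World frame = base frame: x ahead of the robot, y to its left, z up, the work surface at z = 0. Lengths are in m, angles in degrees, forces in N, time in s.
With the tool pointing down it reaches from about 0.4 to 0.825 m from the base axis. Payload 7 kg.
Tool frame: the origin (TCP) lies midway between the tips of the shut fingers; the grasp point (between the pads) lies 19 mm behind it; z points along the fingers, y is the direction in which the jaws open and shut (so a half turn about z gives the same grasp; the last joint's range is limited). The gripper opens to 88 mm and grips with 3 to 60 N. Pads are 19 mm wide; open, the fingers measure 130 mm over their backs; the gripper's body (78 mm by 193 mm) begins 47 mm behind the grasp point.
Start: joints at [84.231, 20.546, 0.682, 0, -70.136, -16.507], TCP at [0.256, 0.625, 0.227] pointing down, gripper open.
Joint ranges: [-176.03, 176.03], [-82.01, 121.73], [-58.28, 71.71], [-173.87, 95.51], [-174.79, -0.11], [-173.66, 173.66]. Speed limits (degrees/s): [136.94, 136.94, 172.46, 180, 180, 180].

## Interface

Orientations are given as [roll, pitch, yaw] about the fixed x, y, z axes, in that order (R = Rz(yaw) Ry(pitch) Rx(roll)).
In Python, from plant import r gives the robot as it stands. The module is installed in compiled form; this text tells all that it offers.
- The arm moves only by the tool send_rows, never from a script. Its argument "motion" is a list of rows, each an object with "travel": the shift along the tool's x, y, z in m, a list of three; "spin": the turn about the tool's z in degrees. In form: [{"travel": [tx, ty, tz], "spin": spin}, ...]. A call has 1 to 5 rows; each row shifts and turns the pose as measured when the row begins, along the tool's axes as they then stand; what a row does not reach is not made up. A row lasts 1/12 s, in which the tool goes at most 41.7 mm and 7.16 degrees, less where a joint would pass 70% of its speed; a pose out of reach is approached as far as the arm can. A call is refused whole if a number of a shift passes 0.0417 or a number of a turn 7.16, either way. A call with a gripper value outside its range is refused whole. "gripper" is the gripper command: -1 is shut, 1 is fully open, values between are in proportion, set as the call begins (left out, the last holds). The fingers move at their own pace and stop on an object; "squeeze" is the grip in N (left out, the last holds). Time passes only in rows, so rows that do not move let the fingers close. It gives the time, the measured TCP pose, the force and the opening at its end, in the units of the state.
- r.get_state(): the state, without advancing time (a new reading comes with each control period).
- r.capture(name): name is "scene" or "side" or "wrist"; returns (picture, depth): 480x640x3 uint8, blue, green, red; 480x640 float32, m along the optical axis (not along the pixel's ray), 0 where there is no reading.
- r.get_calibration(name): a dict with "fov_y" (degrees; the focal length in pixels is half the picture's height over the tangent of half this angle, whatever the lens; pixels are square), "cx", "cy" (the principal point, pixels), "k1" (the pictures are not rectified: a ray, as slopes to the right and down, at radius r is drawn at 1 + k1 r^2 times it, then the intrinsics apply), "origin" and "orientation" of the camera in the world. Camera axes: x right, y down, z forward; pixel columns grow to the right and rows downward; lengths in m; the calibration is good to about 2 mm. A picture is of the moment at which its call begins: read the wrist's pose just before it. get_calibration takes no time and is no camera call; for the wrist camera it gives the pose at the moment of the call.
- r.close_job(): hands the job in, once; it reports no verdict.
Trained networks look in the newest picture that a camera, given by its name, has taken for a name from the list of things; names that differ only in an ending like _2 or _b are one class to them, and where a whole thing is asked for, a point or a joint stands for the part that bears it (a point fixed in the world has none). Each returns a list of dicts, best first, with "conf" (0 to 1); they miss things now and then, are a little off and sometimes report something else, mostly with a low value. They report only what shows in the picture. A call takes as long as a camera call. They do not tell look-alikes from the thing itself.
- r.boxes_of(camera, target): "at" ([x, y, z] in m, in the coordinates of the camera as it stood for that picture, good to about 4 mm: the middle of the surface that is visible of it).
- r.pinpoint(camera, target): "at" ([x, y, z] in m, in the coordinates of the camera as it stood for that picture, good to about 4 mm: a listed point, or the origin of a listed thing).
The state is a dict: "time_s": time; "joints": joint angles; "qd": joint speeds; "joint_torque": joint torques, N m; "tcp_pos": TCP position; "eef_rot": TCP orientation; "contact_force": force on the tool from outside, world axes, zero at the start; "moment": the same for the moment, N m; "gripper_width": finger opening in m.
Only numpy, scipy, OpenCV 4.12 (cv2) and the standard library are available. Lean on these libraries where they do the work, as an engineer would, in place of code of your own. Each camera call takes 0.05 s, during which the arm holds its last target. There are 200 camera calls.

## Task

Start up the wet grindstone with closed fingertips: first tip the mains rocker to on by pressing its raised end right down, then push the round pump button fully home so that it stays in, and then press the long start bar fully down and keep it pressed - the program finishes while the fingertips still hold the bar down. Do not press the start bar or the pump button before its turn, and leave the square lamp key alone. Nothing is to be picked up, and the other things lying on the bench stay where they are.

Things in the scene. Friction and masses are not known exactly. Their poses are not given: they have to be found in the camera images.
- mains_rocker (a joint): angle of the mains rocker: 0 is off, 0.35 rad fully on; it stays where it is left, and about 4 N at the press point moves it. Black V-shaped paddle, two flat halves each 36 mm long, 40 mm wide, 5 mm thick, hinged across the middle 40 mm above the bench. While off, the on half slopes up to a raised end 55 mm above the bench; fully on, it lies level, top at 42.5 mm, and the off half is raised.
- mains_press (a point): point on the top face of the rocker's on half (the raised one while off), 22 mm out from the hinge, midway across; it moves with the rocker, from 50 mm above the bench when off to 42.5 mm fully on, and about 2 mm outward. The raised end lies 13 mm further out. The rocker's pod is 62 x 96 x 32 mm high. The pod is a grey box fixed to the bench; pods change places from start to start.
- pump_button (a joint): travel of the pump button: 0 is out, 0.008 m is fully home. Black round flat button, 42 mm across, on a square pod 70 x 70 x 32 mm high; it moves straight down against about 3.5 N of friction and stays where it is left (no spring). The pod is a grey box fixed to the bench; pods change places from start to start.
- pump_top (a point): centre of the pump button's top face, which moves with it: 48 mm above the bench when out, 40 mm when fully home
- start_bar (a joint): travel of the start bar: 0 is up, 0.008 m is fully down. Black straight bar, 94 mm long and 26 mm wide, on an oblong pod 54 x 112 x 32 mm high; it moves straight down against a spring (2 N at the top, 6 N fully down) and rises again when let go. The pod is a grey box fixed to the bench; pods change places from start to start.
- start_top (a point): centre of the start bar's top face, which moves with it: 48 mm above the bench when up, 40 mm when fully down; its y axis runs along the bar
- start_pod: the pod that carries the start bar; origin under its centre
- lamp_key (a joint): travel of the lamp key, not to be pressed: 0 is up, 0.008 m is down. Black square key, 28 x 28 mm, on a square pod 60 x 60 x 32 mm high; sprung like the start bar. The pod is a grey box fixed to the bench; pods change places from start to start.
- lamp_top (a point): centre of the lamp key's top face, 48 mm above the bench
- mug: white ceramic mug, 66 mm across, 85 mm high, origin under its centre; a bystander, to be left where it is
- slip_stone: small grey stone block 70 x 30 x 18 mm, origin under its centre; a bystander, to be left where it is
- honing_guide: small aluminium honing guide with a roller, about 50 x 50 x 26 mm, origin under its centre; a bystander, to be left where it is
- chisel: wood-handled chisel lying flat, 235 mm long, 28 mm thick, its x axis from handle to blade, origin below its middle; a bystander, to be left where it is
- oil_bottle: white plastic bottle 50 mm across, 100 mm high, origin under its centre; a bystander, to be left where it is
- brush: brush lying flat, 190 mm long, along its x axis; a bystander, to be left where it is
- screwdriver: screwdriver lying flat, 200 mm long, along its x axis; a bystander, to be left where it is
Mind the look-alikes: they are no part of the job. Leave any blue or pink look-alike of the part that bears pump_button alone.

How it is judged (in metres and radians):
On the way, in this order (a step that is already met when the one before it is completed fails the run):
1. the mains rocker is tipped on (value of joint mains_rocker above 0.28 rad), for 0.1 s.
2. the pump button is pushed home (value of joint pump_button above 0.006 m), for 0.1 s.
3. the start bar is pressed down (value of joint start_bar above 0.005 m), for 0.2 s.
At the end, for the whole second after the job is handed in: mains rocker on (over 0.28 of 0.35 rad), pump button in (over 6 of 8 mm), start bar held down by the fingers (over 5 of 8 mm, over 0.5 N), lamp key not pressed (under 3 mm) (value of joint mains_rocker above 0.28 rad and value of joint pump_button above 0.006 m and value of joint start_bar above 0.005 m and value of joint lamp_key below 0.003 m and contact force between the fingers and start_pod above 0.5 N); the arm keeps its last pose, push and grip.
It fails at once if pump button pressed (over 3 mm) while the mains rocker is not on (value of joint pump_button above 0.003 m and value of joint mains_rocker below 0.28 rad).
It fails at once if start bar pressed (over 3 mm) before the mains rocker is on and the pump button is in (value of joint start_bar above 0.003 m and (value of joint mains_rocker below 0.28 rad or value of joint pump_button below 0.006 m)).
It fails at once if lamp key pressed (over 3 mm) (value of joint lamp_key above 0.003 m).
It fails at once if a bystander lifted, shifted or knocked over (moved over 15 mm) (distance of any of mug, slip_stone, honing_guide, chisel, oil_bottle, brush, screwdriver from where it was at the start of the episode above 0.015 m).
It also fails if it takes over 42 s, if anything falls off the work surface, if the arm or the gripper's body presses on something with over 40 N, if the wrist force passes 120 N, or if a joint passes its speed limit or range.

## Working session

There is one attempt and no reset: what is moved stays moved. The work goes in short steps, Python scripts to look and compute and a tool call to move; the robot and the scene stay as the last step left them, time stands still between calls to the robot, and variables do not carry over. Pictures are saved under pics/ and viewed, about 8 in all and at most 12, crops included, and the job is handed in when it is done.

Besides the shell and the picture viewer there is one more tool, called as name([rows], argument=value, ...), one row to a line, values as JSON. send_rows: Moves the arm, as the interface text tells. Its arguments: {"type":"object","properties":{"motion":{"type":"array"},"gripper":{"type":"number"},"squeeze":{"type":"number"}},"required":["motion"]}

```bash
mkdir -p pics
cat > h.py <<'E'
import numpy as np, cv2
from scipy.spatial.transform import Rotation as R
from plant import r
def T(cal): 
    o=np.array(cal["orientation"],float)
    M=o if o.shape==(3,3) else R.from_euler('xyz',o,degrees=True).as_matrix()
    return M,np.array(cal["origin"],float)
def world(cal,p):
    M,o=T(cal); return M@np.array(p)+o
E
python3 - <<'E'
from h import *
print(r.get_state())
for c in ["scene","side"]:
    cal=r.get_calibration(c); print(c,cal)
    im,d=r.capture(c); cv2.imwrite(f"pics/{c}0.png",im); np.save(f"pics/{c}0.npy",d)
    for t in ["mains_press","pump_top","start_top","lamp_top"]:
        for q in r.pinpoint(c,t)[:4]: print(c,t,round(q["conf"],2),world(cal,q["at"]).round(3))
    for t in ["mains_rocker","pump_button","start_bar"]:
        for q in r.boxes_of(c,t)[:4]: print(c,"box",t,round(q["conf"],2),world(cal,q["at"]).round(3))
E
```

```text
{'time_s': 0.0, 'joints': array([ 8.42298609e+01,  2.05920840e+01,  6.32502257e-01, -2.06719712e-02,
       -7.01353354e+01, -1.65073559e+01]), 'qd': array([-0.00983188, -0.04395003,  0.01070481, -0.10772751,  0.02158544,
        0.10933406]), 'joint_torque': array([-2.07930789e-03, -5.82718277e+01,  2.93066365e+01,  6.99753195e+00,
        7.07507323e-03, -1.52584389e-04]), 'tcp_pos': array([0.25571768, 0.6241466 , 0.22560397]), 'eef_rot': array([ 1.79903473e+02, -8.34052217e-03, -2.22845285e+01]), 'contact_force': array([ 0.31051931,  1.14167586, -0.23919562]), 'moment': array([0.0684103 , 0.02628084, 0.05345003]), 'gripper_width': 0.08768131513345524}
scene {'fov_y': 47.47479302233213, 'cx': 326.33699671269096, 'cy': 252.18573242620698, 'k1': -0.08647522328900734, 'origin': array([1.26846985, 0.3384484 , 0.84091172]), 'orientation': array([-134.69951142,    0.63351834,  115.36569888])}
scene mains_press 0.54 [ 0.45  -0.245  0.049]
scene pump_top 0.72 [ 0.708 -0.403  0.043]
scene pump_top 0.56 [ 0.642 -0.11   0.05 ]
scene pump_top 0.47 [ 0.422 -0.112  0.001]
scene pump_top 0.43 [ 0
[... 383 characters left out ...]
28 0.052]
side {'fov_y': 56.00920270807062, 'cx': 322.3580141961563, 'cy': 239.6397642872309, 'k1': -0.0477782850458611, 'origin': array([ 0.0954183 , -0.5287835 ,  0.83196224]), 'orientation': array([-1.37455308e+02,  6.35437687e-02, -4.16801016e+01])}
side mains_press 0.83 [ 0.447 -0.247  0.053]
side pump_top 0.94 [ 0.295 -0.281  0.048]
side pump_top 0.5 [ 0.64  -0.104  0.047]
side start_top 0.51 [0.641 0.23  0.05 ]
side lamp_top 0.5 [0.44  0.031 0.051]
side box mains_rocker 0.57 [ 0.448 -0.265  0.042]
side box pump_button 0.73 [ 0.286 -0.287  0.047]
side box pump_button 0.71 [ 0.639 -0.106  0.053]
side box pump_button 0.66 [ 0.703 -0.4    0.052]
side box start_bar 0.75 [0.637 0.227 0.047]
```

View pics/scene0.png

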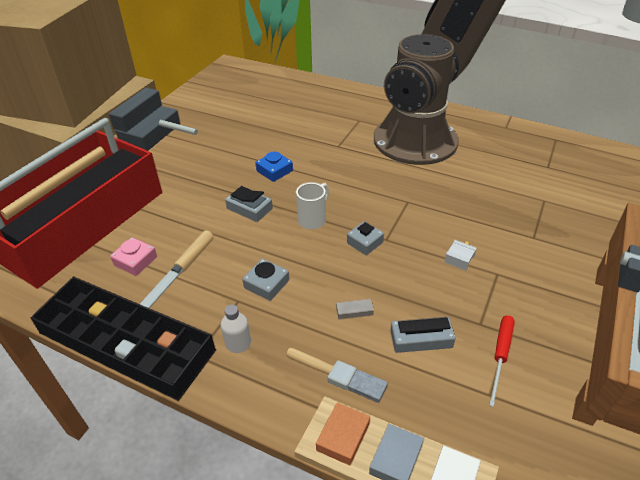

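View pics/side0.png

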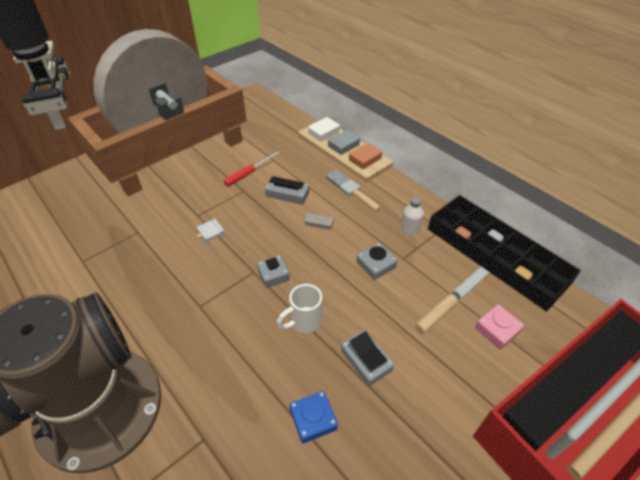

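The scene view shows grey pods: rocker (248,200), pump button (266,277), lamp key (365,236) and start bar (423,333). The look-alikes are blue (274,165) and pink (133,255). The grey pump is the one at about (0.64,-0.11), and the side view agrees (376,258). Next I'll check how tall things are along the path (grindstone, top left in the side view) and which end of the rocker is raised.

```bash
cat >> h.py <<'E'
def cloud(cal,d):
    v,u=np.nonzero(d>0); z=d[v,u]; f=240/np.tan(np.radians(cal["fov_y"]/2))
    K=np.array([[f,0,cal["cx"]],[0,f,cal["cy"]],[0,0,1.]])
    n=cv2.undistortPoints(np.c_[u,v].astype(float)[:,None],K,np.array([cal["k1"],0,0,0.]))[:,0]
    M,o=T(cal); return np.c_[n*z[:,None],z]@M.T+o,u,v
E
python3 - <<'E'
from h import *
for c in ["scene","side"]:
    P,u,v=cloud(r.get_calibration(c),np.load(f"pics/{c}0.npy"))
    print(c); 
    ys=np.arange(-.5,.8,.1); 
    for x in np.arange(.2,.9,.1):
        print(round(x,1),[ (lambda s: round(float(np.percentile(s,99)),2) if len(s)>5 else None)(P[(abs(P[:,0]-x-.05)<.05)&(abs(P[:,1]-y-.05)<.05),2]) for y in ys])
    m=(abs(P[:,0]-.449)<.07)&(abs(P[:,1]+.268)<.07)&(P[:,2]>.025)&(P[:,2]<.08)
    im=cv2.imread(f"pics/{c}0.png"); g=im[v,u].max(1)
    m&=g<60
    Q=P[m]; print(len(Q),Q.mean(0))
    for y in np.arange(-.33,-.2,.01):
        s=Q[abs(Q[:,1]-y)<.005]
        if len(s)>3: print(round(y,3),len(s),np.median(s,0).round(3))
E
```

```text
scene
0.2 [0.01, 0.05, 0.05, 0.0, 0.0, 0.0, 0.0, 0.0, 0.0, 0.0, 0.17, None, None]
0.3 [0.0, 0.03, 0.05, 0.09, 0.08, 0.0, 0.0, 0.03, 0.0, 0.0, 0.17, None, None]
0.4 [0.11, 0.04, 0.05, 0.09, 0.09, 0.05, 0.0, 0.03, 0.0, 0.0, 0.22, None, None]
0.5 [0.11, 0.0, 0.03, 0.0, 0.0, 0.0, 0.0, 0.0, 0.03, 0.0, 0.22, None, None]
0.6 [0.05, 0.05, 0.03, 0.05, 0.05, 0.02, 0.05, 0.05, 0.03, 0.0, 0.17, 0.0, None]
0.7 [0.05, 0.05, 0.02, 0.0, 0.1, 0.02, 0.02, 0.02, 0.01, 0.0, 0.17, 0.07, None]
0.8 [0.05, 0.05, 0.05, 0.05, 0.1, 0.0, 0.05, 0.05, 0.05, 0.02, 0.0, None, None]
306 [ 0.4506564  -0.26656303  0.04520504]
-0.3 25 [ 0.45  -0.298  0.042]
-0.29 50 [ 0.447 -0.291  0.042]
-0.28 45 [ 0.449 -0.28   0.042]
-0.27 50 [ 0.45  -0.27   0.042]
-0.26 35 [ 0.454 -0.26   0.044]
-0.25 37 [ 0.456 -0.251  0.048]
-0.24 35 [ 0.457 -0.24   0.052]
-0.23 29 [ 0.45  -0.233  0.053]
side
0.2 [0.0, 0.04, 0.05, 0.01, 0.01, 0.01, 0.01, 0.01, 0.01, 0.01, 0.52, 0.48, 0.17]
0.3 [0.01, 0.03, 0.05, 0.09, 0.06, 0.01, 0.01, 0.03, 0.01, 0.01, 0.31, 0.39, 0.34]
0.4 [0.08, 0.04, 0.06, 0.09, 0.09, 0.05, 0.01, 0.03, 0.01, 0.01, 0.36, 0.36, None]
0.5 [0.0, 0.02, 0.03, 0.01, 0.01, 0.01, 0.01, 0.03, 0.03, 0.01, 0.36, 0.36, None]
0.6 [0.05, 0.05, 0.03, 0.05, 0.05, 0.02, 0.05, 0.05, 0.03, 0.01, 0.3, 0.18, None]
0.7 [0.05, 0.05, 0.02, 0.07, 0.1, 0.02, 0.03, 0.02, 0.02, 0.01, 0.18, 0.18, 0.18]
0.8 [0.05, 0.05, 0.05, 0.05, 0.1, 0.01, 0.05, 0.05, 0.05, 0.03, 0.01, 0.01, 0.01]
637 [ 0.44461536 -0.26636013  0.04669188]
-0.3 47 [ 0.444 -0.297  0.044]
-0.29 95 [ 0.442 -0.29   0.044]
-0.28 89 [ 0.443 -0.28   0.044]
-0.27 93 [ 0.443 -0.27   0.044]
-0.26 102 [ 0.446 -0.26   0.046]
-0.25 99 [ 0.447 -0.25   0.049]
-0.24 104 [ 0.447 -0.24   0.053]
-0.23 8 [ 0.437 -0.233  0.054]
```

send_rows([
  {"travel": [0.015,0.037,0],"spin": 0},
  {"travel": [0.015,0.037,0],"spin": 0},
  {"travel": [0.015,0.037,0],"spin": 0},
  {"travel": [0.015,0.037,0],"spin": 0},
  {"travel": [0.015,0.037,0],"spin": 0},
], gripper=-1, squeeze=20)

```text
time_s: 1.22
tcp_pos: [0.2549, 0.4239, 0.2213]
eef_rot: [179.7, -0.1, -22.1]
contact_force: [0.1, 0.6, 0.8]
gripper_width: 0.0596
```

send_rows([
  {"travel": [0.033,0.0245,0],"spin": 0},
  {"travel": [0.033,0.0245,0],"spin": 0},
  {"travel": [0.033,0.0245,0],"spin": 0},
  {"travel": [0.033,0.0245,0],"spin": 0},
  {"travel": [0.033,0.0245,0],"spin": 0},
])

```text
time_s: 1.63
tcp_pos: [0.3587, 0.2431, 0.2241]
eef_rot: [-179.9, -0.1, -21.7]
contact_force: [1.5, 0.7, -0.5]
gripper_width: 0.0267
```

send_rows([
  {"travel": [0.033,0.0245,0],"spin": 0},
  {"travel": [0.033,0.0245,0],"spin": 0},
  {"travel": [0.033,0.0245,0],"spin": 0},
  {"travel": [0.033,0.0245,0],"spin": 0},
  {"travel": [0.033,0.0245,0],"spin": 0},
])

```text
time_s: 2.05
tcp_pos: [0.4668, 0.0647, 0.2274]
eef_rot: [-179.5, -0.3, -21.5]
contact_force: [1.0, 0.8, -0.3]
gripper_width: 0.0007
```

send_rows([
  {"travel": [0.0145,0.037,0],"spin": 0},
  {"travel": [0.0145,0.037,0],"spin": 0},
  {"travel": [0.0145,0.037,0],"spin": 0},
  {"travel": [0.0145,0.037,0],"spin": 0},
  {"travel": [0.0145,0.037,0],"spin": 0},
])

```text
time_s: 2.47
tcp_pos: [0.4694, -0.1432, 0.2275]
eef_rot: [-179.4, -0.6, -21.4]
contact_force: [1.4, 1.1, 0.0]
gripper_width: 0.0002
```

send_rows([
  {"travel": [0.0,0.037,0],"spin": 0},
  {"travel": [0.0,0.02,0],"spin": 0},
  {"travel": [0,0,0],"spin": 0},
])

```text
time_s: 2.72
tcp_pos: [0.4468, -0.2047, 0.227]
eef_rot: [-179.4, -0.6, -21.8]
contact_force: [0.2, 0.5, 0.5]
gripper_width: 0.0005
```

Run:
```python
from h import *
s=r.get_state(); print(s["tcp_pos"],s["eef_rot"],s["time_s"])
c="wrist"; cal=r.get_calibration(c); im,d=r.capture(c); cv2.imwrite("pics/w1.png",im); np.save("pics/w1.npy",d)
for t in ["mains_press","pump_top"]:
    for q in r.pinpoint(c,t)[:3]: print(t,round(q["conf"],2),world(cal,q["at"]).round(3))
P,u,v=cloud(cal,d); m=(abs(P[:,0]-.449)<.07)&(abs(P[:,1]+.268)<.07)&(P[:,2]>.036)&(P[:,2]<.08)&(im[v,u].max(1)<60)
Q=P[m];print(len(Q),Q.mean(0))
for y in np.arange(-.33,-.2,.01):
    s=Q[abs(Q[:,1]-y)<.005]
    if len(s)>3: print(round(y,3),len(s),s.mean(0).round(3))
```

```text
[ 0.44680642 -0.2047289   0.22704445] [-179.44554104   -0.61276084  -21.75044961] 2.7167
mains_press 0.98 [ 0.45  -0.244  0.05 ]
pump_top 0.77 [ 0.64  -0.103  0.051]
pump_top 0.41 [ 0.289 -0.287  0.051]
270 [ 0.46315963 -0.23896832  0.05204992]
-0.25 46 [ 0.467 -0.248  0.049]
-0.24 137 [ 0.464 -0.239  0.052]
-0.23 85 [ 0.459 -0.233  0.054]
```

View pics/w1.png

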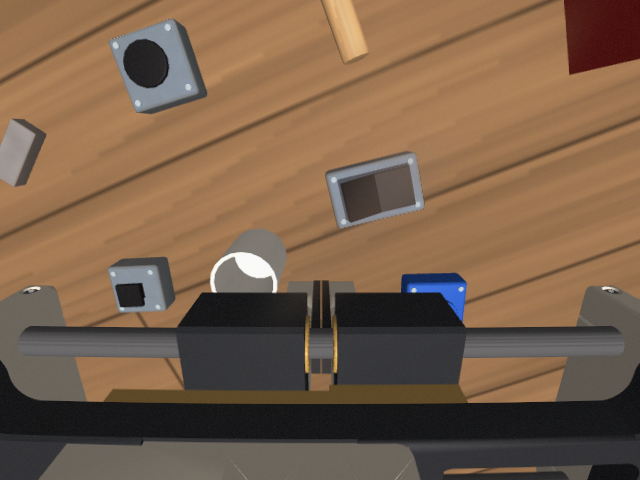

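send_rows([
  {"travel": [0.016,0.0345,0.015],"spin": 0},
  {"travel": [0,0,0.041],"spin": 0},
  {"travel": [0,0,0.041],"spin": 0},
  {"travel": [0,0,0.041],"spin": 0},
  {"travel": [0,0,0],"spin": 0},
])

```text
time_s: 3.28
tcp_pos: [0.4601, -0.237, 0.09]
eef_rot: [-179.2, -1.5, -21.2]
contact_force: [-2.0, 0.3, -0.6]
gripper_width: 0.0004
```

send_rows([
  {"travel": [-0.008,0.0105,0.0],"spin": 0},
  {"travel": [0,0,0.015],"spin": 0},
  {"travel": [0,0,0.01],"spin": 0},
])

```text
time_s: 3.53
tcp_pos: [0.4521, -0.2422, 0.0682]
eef_rot: [-179.3, -1.6, -20.8]
contact_force: [0.1, 0.4, -0.6]
gripper_width: 0.0009
```

send_rows([
  {"travel": [-0.003,0.001,0.008],"spin": 0},
  {"travel": [0,0,0.007],"spin": 0},
  {"travel": [0,0,0.006],"spin": 0},
  {"travel": [0,0,0.005],"spin": 0},
  {"travel": [0,0,0.005],"spin": 0},
])

```text
time_s: 3.95
tcp_pos: [0.4531, -0.2409, 0.0414]
eef_rot: [-179.2, -2.0, -20.5]
contact_force: [-18.9, 16.5, 72.5]
gripper_width: 0.0006
```

send_rows([
  {"travel": [0,0,-0.0005],"spin": 0},
  {"travel": [0,0,-0.001],"spin": 0},
])

```text
time_s: 4.12
tcp_pos: [0.4531, -0.2409, 0.0446]
eef_rot: [-179.3, -2.0, -20.5]
contact_force: [-0.8, -0.0, 0.6]
gripper_width: 0.0007
```

send_rows([
  {"travel": [0,0,-0.03],"spin": 0},
  {"travel": [0,0,-0.04],"spin": 0},
  {"travel": [0,0,-0.04],"spin": 0},
])

```text
time_s: 4.37
tcp_pos: [0.4443, -0.2401, 0.1498]
eef_rot: [-179.4, -1.1, -20.5]
contact_force: [1.8, 0.2, 0.2]
gripper_width: 0.0005
```

Run:
```python
from h import *
s=r.get_state(); print(s["tcp_pos"],s["eef_rot"],s["time_s"])
for c in ["scene","side"]:
    cal=r.get_calibration(c); im,d=r.capture(c); cv2.imwrite(f"pics/{c}1.png",im)
    P,u,v=cloud(cal,d); m=(abs(P[:,0]-.449)<.03)&(abs(P[:,1]+.268)<.05)&(P[:,2]>.036)&(P[:,2]<.08)&(im[v,u].max(1)<60)
    Q=P[m];print(c,len(Q))
    for y in np.arange(-.33,-.2,.01):
        s=Q[abs(Q[:,1]-y)<.005]
        if len(s)>3: print(round(y,3),len(s),np.median(s,0).round(3))
    for q in r.pinpoint(c,"mains_press")[:1]: print(q["conf"],world(cal,q["at"]))
    if c=="side": cv2.imwrite("pics/crop1.png",cv2.resize(im[300:420,300:460],None,fx=4,fy=4))
```

```text
[ 0.44429622 -0.24008201  0.1498225 ] [-179.43291406   -1.1285512   -20.52886351] 4.3667
scene 391
-0.3 17 [ 0.455 -0.297  0.053]
-0.29 57 [ 0.446 -0.29   0.052]
-0.28 65 [ 0.447 -0.28   0.048]
-0.27 64 [ 0.448 -0.27   0.044]
-0.26 46 [ 0.449 -0.26   0.042]
-0.25 48 [ 0.452 -0.251  0.043]
-0.24 52 [ 0.456 -0.24   0.043]
-0.23 42 [ 0.451 -0.231  0.042]
0.98 [ 0.45025024 -0.24249056  0.0449727 ]
side 525
-0.3 24 [ 0.444 -0.296  0.056]
-0.29 76 [ 0.442 -0.29   0.054]
-0.28 85 [ 0.443 -0.28   0.05 ]
-0.27 76 [ 0.443 -0.27   0.046]
-0.26 87 [ 0.446 -0.26   0.044]
-0.25 80 [ 0.446 -0.25   0.044]
-0.24 70 [ 0.444 -0.24   0.044]
-0.23 27 [ 0.445 -0.233  0.044]
0.84 [ 0.44830701 -0.24797465  0.04922289]
```

View pics/crop1.png

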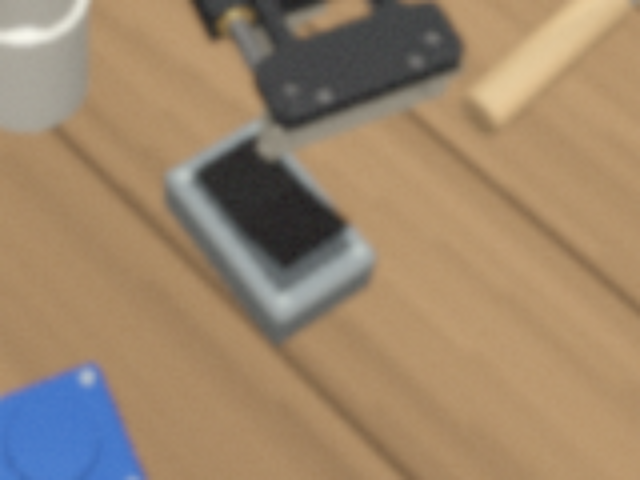

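The rocker now lies level on the on half (42–44 mm) and the off half is raised, so it's fully on (crop 265,200). The pump comes next.

send_rows([
  {"travel": [0.0227,-0.0325,0],"spin": 0},
  {"travel": [0.0227,-0.0325,0],"spin": 0},
  {"travel": [0.0227,-0.0325,0],"spin": 0},
  {"travel": [0.0227,-0.0325,0],"spin": 0},
  {"travel": [0.0227,-0.0325,0],"spin": 0},
])

```text
time_s: 4.98
tcp_pos: [0.6066, -0.128, 0.1504]
eef_rot: [-179.4, -1.0, -21.1]
contact_force: [0.8, -0.4, -0.2]
gripper_width: 0.0005
```

send_rows([
  {"travel": [0.01,-0.014,0],"spin": 0},
  {"travel": [0,0,0],"spin": 0},
])

```text
time_s: 5.15
tcp_pos: [0.6261, -0.114, 0.1463]
eef_rot: [-179.5, -0.9, -20.9]
contact_force: [0.0, 0.1, -0.2]
gripper_width: 0.0008
```

send_rows([
  {"travel": [0.01,-0.0133,0.03],"spin": 0},
  {"travel": [0,0,0.03],"spin": 0},
  {"travel": [0,0,0.015],"spin": 0},
  {"travel": [0,0,0.0],"spin": 0},
])

```text
time_s: 5.48
tcp_pos: [0.6413, -0.1037, 0.0633]
eef_rot: [-179.7, -0.6, -20.8]
contact_force: [-0.2, 0.2, -0.6]
gripper_width: 0.0004
```

send_rows([
  {"travel": [-0.001,0,0.007],"spin": 0},
  {"travel": [0,0,0.006],"spin": 0},
  {"travel": [0,0,0.005],"spin": 0},
  {"travel": [0,0,0.003],"spin": 0},
])

```text
time_s: 5.82
tcp_pos: [0.6392, -0.1041, 0.0404]
eef_rot: [-179.8, -0.5, -20.8]
contact_force: [-1.3, 2.4, 4.6]
gripper_width: 0.0005
```

send_rows([
  {"travel": [0,0,0.0015],"spin": 0},
  {"travel": [0,0,0.0015],"spin": 0},
  {"travel": [0,0,0.001],"spin": 0},
])

```text
time_s: 6.07
tcp_pos: [0.6395, -0.1041, 0.0406]
eef_rot: [-179.7, -0.6, -20.8]
contact_force: [0.4, -0.4, -0.5]
gripper_width: 0.0004
```

send_rows([
  {"travel": [0,0,0.004],"spin": 0},
  {"travel": [0,0,0.004],"spin": 0},
])

```text
time_s: 6.23
tcp_pos: [0.64, -0.1043, 0.04]
eef_rot: [-179.7, -0.8, -20.7]
contact_force: [-17.7, 7.4, 38.2]
gripper_width: 0.0006
```

Firm contact at the stop (38 N at z=0.040). I'll lift off and check the button.

send_rows([
  {"travel": [0,0,-0.01],"spin": 0},
  {"travel": [0,0,-0.03],"spin": 0},
  {"travel": [0,0,-0.04],"spin": 0},
  {"travel": [0,0,-0.03],"spin": 0},
])

```text
time_s: 6.57
tcp_pos: [0.6344, -0.1048, 0.1499]
eef_rot: [-179.9, -0.4, -20.7]
contact_force: [1.2, 0.1, 0.5]
gripper_width: 0.0004
```

send_rows([
  {"travel": [-0.015,-0.037,0],"spin": 0},
  {"travel": [-0.015,-0.037,0],"spin": 0},
  {"travel": [-0.015,-0.037,0],"spin": 0},
  {"travel": [-0.015,-0.037,0],"spin": 0},
  {"travel": [-0.015,-0.037,0],"spin": 0},
])

```text
time_s: 6.98
tcp_pos: [0.6364, 0.0928, 0.1642]
eef_rot: [-179.3, -1.6, -21.4]
contact_force: [0.4, -0.1, -0.2]
gripper_width: 0.0005
```

Run:
```python
from h import *
s=r.get_state(); print(s["tcp_pos"],s["eef_rot"],s["time_s"])
for c in ["scene","side","wrist"]:
    cal=r.get_calibration(c); im,d=r.capture(c)
    P,u,v=cloud(cal,d); dk=im[v,u].max(1)<60
    for n,x,y in [("pump",.640,-.104),("start",.64,.228),("lamp",.44,.032)]:
        m=(np.hypot(P[:,0]-x,P[:,1]-y)<.055)&(P[:,2]>.034)&(P[:,2]<.06)&dk
        Q=P[m]
        if len(Q)<20: continue
        print(c,n,len(Q),Q.mean(0).round(4),np.median(Q[:,2]).round(4))
        if n=="start": print(Q[:,:2].min(0).round(3),Q[:,:2].max(0).round(3),np.linalg.eigh(np.cov(Q[:,:2].T))[1][:,1])
    for t in ["start_top"]:
        for q in r.pinpoint(c,t)[:2]: print(c,t,round(q["conf"],2),world(cal,q["at"]).round(3))
    cv2.imwrite(f"pics/{c}2.png",im)
```

```text
[0.63638619 0.09282944 0.16422373] [-179.25160648   -1.59976531  -21.44286114] 6.9833
scene pump 227 [ 0.6438 -0.1051  0.0394] 0.0393
scene start 600 [0.6448 0.229  0.0471] 0.0479
[0.611 0.184] [0.675 0.273] [-0.51188543  0.85905373]
scene start_top 0.96 [0.642 0.231 0.047]
side pump 139 [ 0.6385 -0.1069  0.0423] 0.0424
side start 195 [0.6362 0.225  0.0492] 0.0504
[0.612 0.184] [0.664 0.266] [-0.50389293  0.86376613]
side lamp 83 [0.4394 0.0287 0.05  ] 0.0501
side start_top 0.84 [0.64  0.228 0.049]
wrist pump 2063 [ 0.6423 -0.1039  0.0399] 0.0399
wrist start 2694 [0.6423 0.2264 0.0482] 0.0482
[0.608 0.183] [0.674 0.275] [-0.50775035  0.86150426]
wrist lamp 94 [0.4468 0.0198 0.0476] 0.0477
wrist start_top 0.65 [0.639 0.232 0.053]
```

View pics/scene2.png

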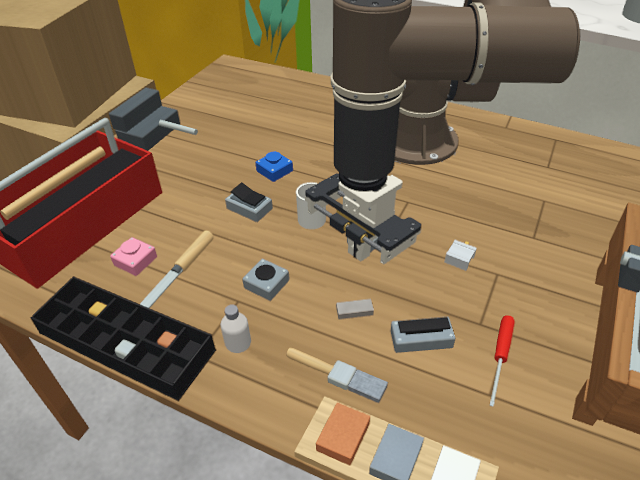

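The pump button top reads 40 mm, so it's fully home (266,271), and the bystanders haven't moved. The start bar (423,333) is at (0.641, 0.228) and still up.

send_rows([
  {"travel": [-0.011,-0.032,0.005],"spin": 0},
  {"travel": [-0.011,-0.032,0.005],"spin": 0},
  {"travel": [-0.011,-0.032,0.005],"spin": 0},
  {"travel": [-0.011,-0.032,0.005],"spin": 0},
  {"travel": [0,0,0],"spin": 0},
])

```text
time_s: 7.7
tcp_pos: [0.6455, 0.221, 0.1441]
eef_rot: [-179.3, -1.6, -22.3]
contact_force: [-0.0, -0.7, 0.0]
gripper_width: 0.0001
```

send_rows([
  {"travel": [-0.006,-0.005,0.03],"spin": 0},
  {"travel": [0,0,0.03],"spin": 0},
  {"travel": [0,0,0.014],"spin": 0},
  {"travel": [0,0,0.0],"spin": 0},
])

```text
time_s: 8.03
tcp_pos: [0.6473, 0.2257, 0.069]
eef_rot: [-179.1, -1.8, -22.5]
contact_force: [-0.7, 0.1, 0.2]
gripper_width: 0.0003
```

send_rows([
  {"travel": [-0.007,0.001,0.007],"spin": 0},
  {"travel": [0,0,0.007],"spin": 0},
  {"travel": [0,0,0.006],"spin": 0},
  {"travel": [0,0,0.004],"spin": 0},
  {"travel": [0,0,0.004],"spin": 0},
])

```text
time_s: 8.45
tcp_pos: [0.6431, 0.2244, 0.0423]
eef_rot: [-178.9, -1.9, -22.8]
contact_force: [-4.3, 0.3, 5.3]
gripper_width: 0.0001
```

send_rows([
  {"travel": [-0.001,0,0.003],"spin": 0},
  {"travel": [0,0,0.003],"spin": 0},
  {"travel": [0,0,0.003],"spin": 0},
  {"travel": [0,0,0.003],"spin": 0},
])

```text
time_s: 8.78
tcp_pos: [0.6432, 0.2245, 0.0402]
eef_rot: [-178.9, -2.2, -22.6]
contact_force: [-11.2, -1.0, 19.9]
gripper_width: 0.0003
```

Run:
```python
from h import *
for i in range(2):
    for c in ["scene","side"]:
        cal=r.get_calibration(c); im,d=r.capture(c)
        P,u,v=cloud(cal,d); dk=im[v,u].max(1)<60
        for n,x,y in [("pump",.640,-.104),("start",.641,.228),("lamp",.44,.032)]:
            Q=P[(np.hypot(P[:,0]-x,P[:,1]-y)<.05)&(P[:,2]>.034)&(P[:,2]<.055)&dk]
            if i and len(Q)>20: print(c,n,len(Q),np.median(Q[:,2]).round(4))
        cv2.imwrite(f"pics/{c}3.png",im)
    s=r.get_state(); print(s["tcp_pos"],s["contact_force"],s["time_s"])
cv2.imwrite("pics/crop3.png",cv2.resize(cv2.imread("pics/scene3.png")[250:400,330:530],None,fx=3,fy=3))
```

```text
[0.64324056 0.22450693 0.04018615] [-11.38380113  -1.58399271  21.94945268] 8.8833
scene pump 226 0.0395
scene start 319 0.0398
scene lamp 121 0.0469
side pump 139 0.0426
side start 43 0.0427
side lamp 82 0.0503
[0.64320717 0.2245109  0.040168  ] [-10.53721466  -1.22433154  21.5855943 ] 8.9833
```

View pics/crop3.png

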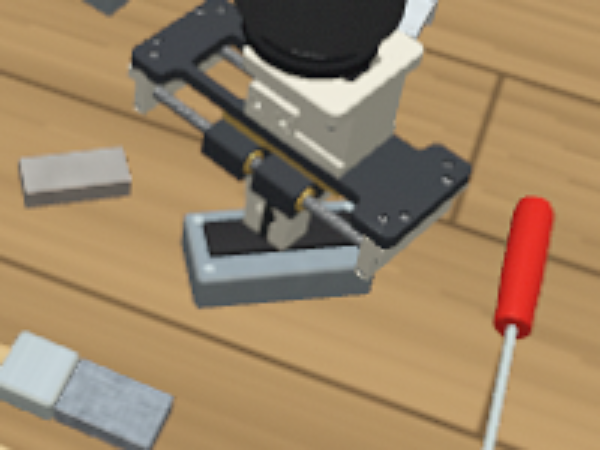

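The crop shows the closed fingertips (275,225) on the bar, which is fully down at 40 mm under a steady push of about 22 N. I'm handing in.

```bash
python3 -c "
from plant import r
print(r.close_job()); s=r.get_state(); print(s['tcp_pos'],s['contact_force'],s['time_s'])"
```

```text
the job is handed in; nothing more can be done
None
the job is handed in; nothing more can be done
```

I started the grindstone in the required order and handed the job in at about 9 s, with the closed fingertips still holding the start bar down. Handing in gives no verdict.

- **Mains rocker:** after the press, depth measurements put the on half level at 42–44 mm, with the off half raised. The push at its stop peaked at about 72 N, harder than needed but under the 120 N wrist limit.
- **Pump button:** its top measured 39.9 mm, which is fully home. The first gentle push ended with no force reading, so I pressed again to a firm 38 N before lifting off.
- **Start bar:** its top measured about 40 mm, which is fully down, held with a steady push of about 22 N.
- **Lamp key and bystanders:** the lamp key still reads up, at 47–50 mm. The bystanders looked unmoved in the overall picture before the last press. After it I only viewed a close-up of the bar, which showed nothing disturbed.

The side camera read about 2–3 mm higher than the other cameras throughout. That is about its stated calibration error, and it did not change any result.

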